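# Seat a keyed collar on the bench sanding spindle and hold it home

## Robot

A 6-joint arm with a two-finger parallel gripper is mounted at the origin on the work surface. World frame = base frame: x ahead of the robot, y to its left, z up, the work surface at z = 0. Lengths are in m, angles in rad, forces in N, time in s.
With the tool pointing down it reaches from about 0.35 to 0.775 m from the base axis. Payload 7.3 kg.
Tool frame: the origin (TCP) lies at the very end of the fingers, on their centre line; the grasp point (between the pads) lies 19 mm behind it; z points along the fingers, y is the line along which they close (so a half turn about z gives the same grasp; the last joint's range is limited). The gripper opens to 92 mm and grips with 3 to 60 N. Pads are 19 mm wide; open, the fingers measure 130 mm over their backs; the gripper's body (75 mm by 190 mm) begins 47 mm behind the grasp point.
Start: joints at [1.06, 0.342, 1.524, -0, 1.275, -0.146], TCP at [0.187, 0.49, 0.227] pointing down, gripper open.
Joint ranges: [-2.53, 2.53], [-0.77, 2.02], [0.04, 2.7], [-1, 4.14], [0.28, 2.66], [-3.11, 3.11]. Speed limits (rad/s): [2.57, 2.57, 3.14, 3.14, 3.14, 3.14].

## Interface

Orientations are given as [roll, pitch, yaw] about the fixed x, y, z axes, in that order (R = Rz(yaw) Ry(pitch) Rx(roll)).
In Python, from cell import robot gives the robot as it stands.
- The arm moves only by the tool apply_moves, never from a script. Its argument "motion" is text: rows parted by semicolons, each of 7 numbers parted by spaces: the opening in per cent of the stroke, from 0 (shut) to 100 (fully open), then the shift along the tool's x, y, z in cm, then the turn, a rotation vector about the tool's x, y, z in rad. A call has 1 to 20 rows; each row shifts and turns the commanded pose from where the row before left it, along the tool's axes as they then stand; what a row does not reach is not made up. A row lasts 1/8 s, in which the tool goes at most 62.5 mm and 10.7 degrees, less where a joint would pass 70% of its speed; a pose out of reach is approached as far as the arm can. A call with a gripper value outside its range is refused whole. The fingers move at their own pace and stop on an object; "force" is the grip in N (left out, the last holds). Time passes only in rows, so rows that do not move let the fingers close. It gives the time, the measured TCP pose, the force, the opening and the grip force at its end, in the units of the state.
- robot.observe(): the state, without advancing time (a new reading comes with each control period).
- robot.read_camera(name): name is "side" or "top" or "wrist"; returns a dict with "img" (384x512x3 uint8, red, green, blue), "fovy" (degrees; the focal length in pixels is half the picture's height over the tangent of half this angle, whatever the lens; pixels are square), "cx", "cy" (the principal point, pixels), "R" (3x3) and "t" (3): a world point X has camera coordinates R X + t; the wrist camera has in their place "hand_eye" (4x4, takes a point from camera to tool coordinates, whose origin is the TCP and whose axes are the flange's). Camera axes: x right, y down, z forward; pixel columns grow to the right and rows downward; lengths in m; the calibration is good to about 2 mm. A picture is of the moment at which its call begins: read the wrist's pose just before it. There is no depth.
- robot.hand_in(): hands the job in; it is judged then, once.
Trained networks look in a picture, given as the dict that the camera call returned (one of the last four; its "shot" number tells which), for a name from the list of things; names that differ only in an ending like _2 or _b are one class to them, and where a whole thing is asked for, a point or a joint stands for the part that bears it (a point fixed in the world has none). Each returns a list of dicts, best first, with "score" (0 to 1); they miss things now and then, are a little off and sometimes report something else, mostly with a low value. They report only what shows in the picture. A call takes as long as a camera call. They do not tell look-alikes from the thing itself.
- robot.search_frame(target, picture): "centre" ([x, y, z] in m, in world coordinates, good to about 4 mm: the middle of the surface that is visible of it).
- robot.trace(target, picture): "pixels" (384x512 bool, what is visible of it).
The state is a dict: "time": time; "qpos": joint angles; "qvel": joint speeds; "joint_efforts": joint torques, N m; "tool_pos": TCP position; "tool_rot": TCP orientation; "contact_force": force on the tool from outside, world axes, zero at the start; "torque": the same for the moment, N m; "opening": finger opening in m; "grip_force": force on a finger pad.
Only numpy, scipy, OpenCV 4.12 (cv2) and the standard library are available. Lean on these libraries where they do the work, as an engineer would, in place of code of your own. Each camera call takes 0.05 s, during which the arm holds its last target. There are 200 camera calls.

## Task

Put the knurled collar, foot down, on the upright spindle of the bench sander and turn it until the hidden keyway in its foot drops over the spindle's cross pin. Then push it down against the spring until it is fully home on the steel flange and finish while holding it there, ready for the locking screw; do not let go, and leave the jar, the tin and the wooden animal where they are.

Things in the scene. Friction and masses are not known exactly. Their poses are not given: they have to be found in the camera images.
- collar: Bare metal knurled collar, 46 mm tall, standing upright on the bench, foot down. Lower 19 mm: smooth foot, 53 mm diameter; above it the knurled grip, 48 mm diameter. 0.16 to 0.29 kg. A round hole, 19 mm across, runs through it from top to bottom. Origin: centre of the underside; z is its axis, up.
- keyway (a point): Mouth of the keyway, in the middle of the collar's underside. The keyway is a straight slot along the collar's x axis, on both sides of the hole: 12 mm wide, 41 mm long, 19 mm deep, closed at its ends by the rim and so hidden from outside. It fits the pin either way round (every 180 degrees).
- sander: Fixed bench sander: grey housing 180 x 220 mm, top face 60 mm above the bench; origin on the bench under the spindle's axis. The 16 mm steel spindle stands upright in the middle of the top face, has a tapered nose and ends 58 mm above the housing. It is locked and cannot turn.
- pin_top (a point): Point on the spindle's axis level with the top of its cross pin, 25 mm above the housing. The pin, 5 mm thick, sticks out 19 mm from the axis on both sides, at a random angle that this frame does NOT show. A collar not lined up rests on the pin at this height and may be turned or let go and regripped there; within about 8 degrees of the pin it can drop.
- seat (a point): Centre of the top of the steel flange (60 mm diameter) round the spindle's foot, 9 mm above the housing, 69 mm above the bench. Fully home, the collar's underside lies on it. A spring plate (31 mm diameter) stands 6 mm proud of it: there it pushes the collar up with 5 N, rising to 11 N at home, so a collar that is let go comes up 6 mm again.
- jar: Bystander: small closed amber glass jar, 54 mm diameter, 62 mm tall, upright; origin: centre of its underside.
- wax_tin: Bystander: flat round dark tin, 68 mm diameter, 26 mm tall; origin: centre of its underside.
- puzzle_animal: Bystander: flat animal cut from plywood, about 105 x 55 mm, 18 mm thick, lying flat; origin: underside of its trunk.
Mind the look-alikes: they are no part of the job. Leave any purple or turquoise look-alike of the collar alone.

How it is judged:
At the end, for the whole second after the job is handed in: The collar sits upright (tilt under 0.06 rad) and centred (3 mm) on the spindle, its underside within 2 mm of the seat flange, at rest, with the fingers still on it with more than 3 N; jar, tin and wooden animal are within 30 mm of where they were (z of collar in the frame of seat below 0.002 m and horizontal distance between collar and seat below 0.003 m and angle between collar's own z axis and vertical below 0.06 rad and height (world z) of collar above 0.06 m and contact force between the fingers and collar above 3 N and linear speed of collar below 0.01 m/s and distance of each of jar, wax_tin, puzzle_animal from where it was at the start of the episode below 0.03 m); the arm keeps its last pose, push and grip.
It fails at once if the jar, the tin or the wooden animal is moved by more than 30 mm (distance of any of jar, wax_tin, puzzle_animal from where it was at the start of the episode above 0.03 m).
It fails at once if the jar is knocked over (angle between jar's own z axis and vertical above 0.5 rad).
It also fails if it takes over 72 s, if anything falls off the work surface, if the arm or the gripper's body presses on something with over 40 N, if the wrist force passes 120 N, or if a joint passes its speed limit or range.

## Working session

There is one attempt and no reset: what is moved stays moved. The work goes in short steps, Python scripts to look and compute and a tool call to move; the robot and the scene stay as the last step left them, time stands still between calls to the robot, and variables do not carry over. Pictures are saved under pics/ and viewed, at most 10 in all, crops included, and the job is handed in when it is done.

Besides the shell and the picture viewer there is one more tool, called after "Request:" as name(argument=value, ...) on one line, values as JSON. apply_moves: Moves the arm, as the interface text tells. Its arguments: {"type":"object","properties":{"motion":{"type":"string"},"force":{"type":"number"}},"required":["motion"]}

```bash
mkdir -p pics; ls; cat > h.py <<'E'
import numpy as np,cv2
from cell import robot
def find(n,p):
    for d in robot.search_frame(n,p)[:4]: print(n,round(d['score'],2),np.round(d['centre'],3),proj(p,d['centre']))
def proj(p,X):
    f=192/np.tan(np.radians(p['fovy'])/2); c=p['R']@np.array(X)+p['t'] if 'R' in p else None
    return None if c is None else np.round([p['cx']+f*c[0]/c[2],p['cy']+f*c[1]/c[2]])
def save(n,img): cv2.imwrite('pics/'+n,cv2.cvtColor(img,cv2.COLOR_RGB2BGR))
E
python3 - <<'E'
from h import *
a=robot.read_camera('top');b=robot.read_camera('side')
save('a.png',np.hstack([a['img'],b['img']])[:, :])
im=cv2.imread('pics/a.png'); 
for k,p in (('top',a),('side',b)):
    save(k+'.png',cv2.resize(p['img'],(800,600)))
    print(k)
    for n in ['collar','sander','seat','pin_top','jar','wax_tin','puzzle_animal']:
        try: find(n,p)
        except Exception as e: print(n,e)
E
```

```text
pics
top
collar 0.94 [0.714 0.106 0.049] [220. 132.]
collar 0.86 [0.603 0.128 0.047] [210. 180.]
sander 0.92 [ 0.594 -0.15   0.061] [334. 185.]
sander 0.26 [0.709 0.303 0.016] [136. 136.]
seat 0.76 [ 0.597 -0.151  0.058] [334. 184.]
seat 0.7 [0.541 0.282 0.024] [142. 208.]
pin_top 0.96 [ 0.594 -0.149  0.063] [334. 185.]
jar 0.9 [0.475 0.134 0.058] [206. 238.]
wax_tin 0.84 [0.541 0.281 0.023] [142. 208.]
puzzle_animal 0.83 [0.709 0.306 0.02 ] [134. 135.]
puzzle_animal 0.34 [0.604 0.13  0.045] [209. 180.]
side
collar 0.95 [0.569 0.041 0.037] [258. 209.]
collar 0.85 [0.714 0.119 0.035] [196. 220.]
collar 0.63 [0.607 0.139 0.037] [235. 231.]
sander 0.77 [ 0.598 -0.114  0.06 ] [259. 167.]
sander 0.29 [0.474 0.152 0.049] [288. 240.]
seat 0.74 [ 0.597 -0.115  0.06 ] [260. 167.]
seat 0.53 [0.47  0.149 0.048] [290. 240.]
pin_top 0.59 [ 0.593 -0.112  0.064] [261. 167.]
jar 0.98 [0.469 0.151 0.048] [290. 241.]
wax_tin 0.72 [0.535 0.287 0.024] [250. 287.]
wax_tin 0.42 [0.706 0.309 0.018] [173. 282.]
puzzle_animal 0.87 [0.71  0.311 0.014] [171. 284.]
```

View pics/top.png

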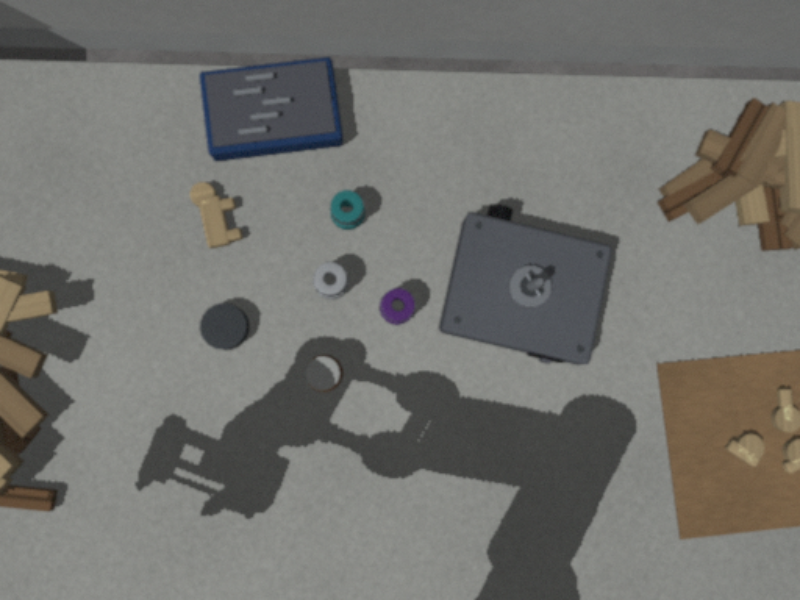

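View pics/side.png

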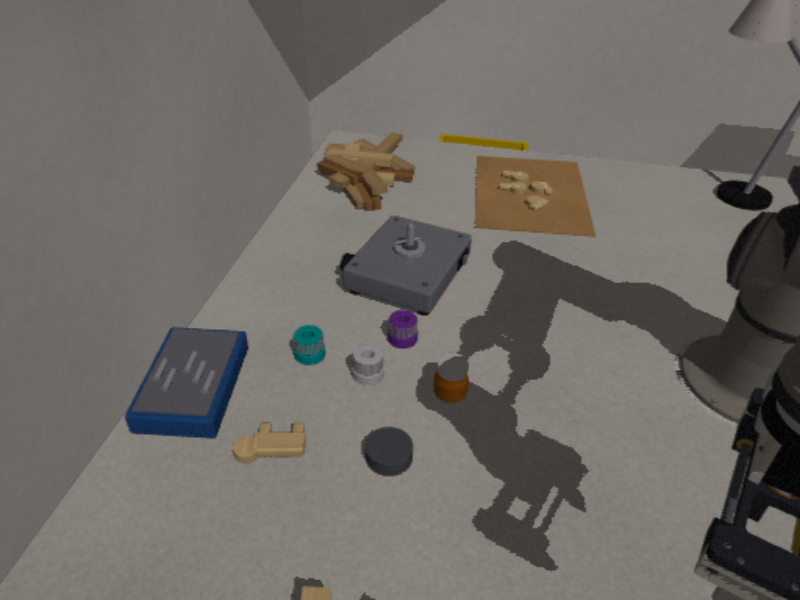

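The top view (800×600) shows three possible collars: teal (347,210), bare metal (330,280) and purple (397,305). In the side view they are at (310,345), (368,365) and (403,328). I choose the bare metal one, at world ≈ (0.604, 0.132), and check it in a crop. The pin is on the spindle at top (530,287).

```bash
cat >> h.py <<'E'
from scipy.spatial.transform import Rotation as Ro
def pose():
    s=robot.observe(); r=np.array(s['tool_rot']); R=Ro.from_euler('xyz',r).as_matrix() if r.size==3 else r
    return s,np.array(s['tool_pos']),R
def go(X,yaw=None):
    s,p,R=pose(); print('t',round(s['time'],2),'pos',np.round(p,4),'rpy',np.round(s['tool_rot'],3),'q',np.round(s['qpos'],2),'F',np.round(s['contact_force'],1))
    print('tool shift cm',np.round(100*R.T@(np.array(X)-p),2),'closing axis',np.round(R[:,1],3))
def wray(p,R,pos,uv,z):
    H=np.array(p['hand_eye']); f=192/np.tan(np.radians(p['fovy'])/2)
    d=R@H[:3,:3]@np.array([(uv[0]-p['cx'])/f,(uv[1]-p['cy'])/f,1]); o=R@H[:3,3]+pos
    return o+d*(z-o[2])/d[2]
def wproj(p,R,pos,X):
    H=np.linalg.inv(np.array(p['hand_eye'])); f=192/np.tan(np.radians(p['fovy'])/2)
    c=H[:3,:3]@(R.T@(np.array(X)-pos))+H[:3,3]; return np.array([p['cx']+f*c[0]/c[2],p['cy']+f*c[1]/c[2]])
E
python3 - <<'E'
from h import *
a=robot.read_camera('top');b=robot.read_camera('side')
save('crop.png',np.hstack([cv2.resize(a['img'][110:250,170:240],(300,600)),cv2.resize(a['img'][150:220,300:370],(500,600))]))
go([.604,.132,.2]); print(robot.read_camera('wrist')['hand_eye'])
E
```

```text
t 0.9 pos [0.1873 0.4905 0.2267] rpy [3.141 0.    2.777] q [ 1.06  0.34  1.52  0.    1.28 -0.15] F [ 0.1  0.3 -0.2]
tool shift cm [-51.72 -18.62   2.67] closing axis [0.357 0.934 0.   ]
[[-3.34815023e-04 -9.69051647e-01 -2.46857839e-01  6.47281129e-02]
 [ 9.99999552e-01 -5.42902519e-04  7.74882046e-04 -2.76120678e-04]
 [-8.84920466e-04 -2.46857469e-01  9.69051395e-01 -1.58787327e-01]
 [ 0.00000000e+00  0.00000000e+00  0.00000000e+00  1.00000000e+00]]
```

View pics/crop.png

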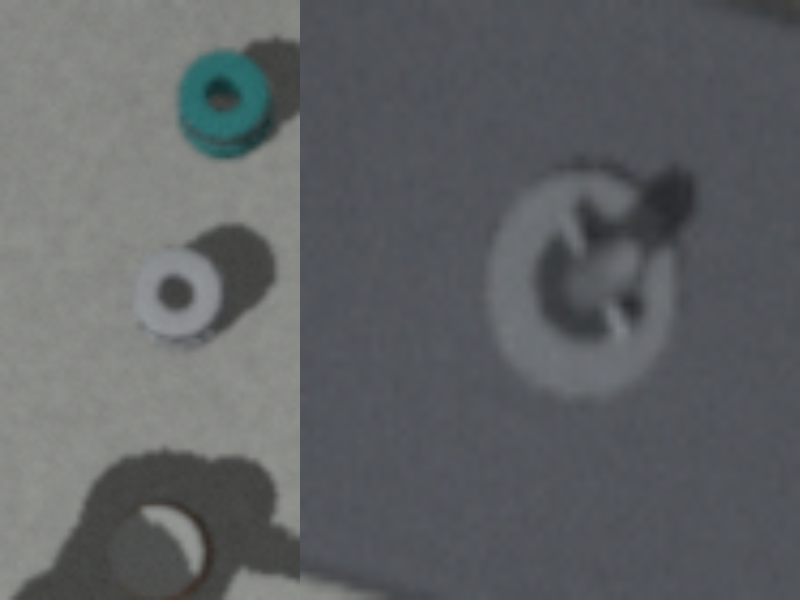

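The crop confirms the bare metal collar, with its hole at crop (177,293) between the teal collar and the jar. The cross pin's bright ends show at crop (573,232) and (618,322).

Request:
apply_moves(motion="75 -4.7 -1.7 0 0 0 0;75 -4.7 -1.7 0 0 0 0;75 -4.7 -1.7 0 0 0 0;75 -4.7 -1.7 0 0 0 0;75 -4.7 -1.7 0 0 0 0;75 -4.7 -1.7 0 0 0 0;75 -4.7 -1.7 0 0 0 0;75 -4.7 -1.7 0 0 0 0;75 -4.7 -1.7 0 0 0 0;75 -4.7 -1.7 0 0 0 0;75 -4.7 -1.7 0 0 0 0;75 0 0 0 0 0 0.15;75 0 0 0 0 0 0.15;75 0 0 0 0 0 0.15;75 0 0 0 0 0 0.15;75 0 0 0 0 0 0;75 0 0 0 0 0 0", force=45)

```text
time: 3.08
tool_pos: [0.6035, 0.1313, 0.2267]
tool_rot: [-3.142, -0.0, 2.18]
contact_force: [0.3, 0.5, -0.2]
opening: 0.0689
grip_force: 0.0
```

```bash
cat >> h.py <<'E'
def ringfit(n,z,X0,name):
    s,pos,R=pose(); p=robot.read_camera('wrist'); find(n,p)
    uv=wproj(p,R,pos,X0); print('pred',uv)
    save(name,cv2.resize(p['img'],(800,600)))
    g=cv2.cvtColor(p['img'],cv2.COLOR_RGB2GRAY); return p,R,pos,g
E
python3 - <<'E'
from h import *
p,R,pos,g=ringfit('collar',.046,[.604,.132,.046],'w1.png')
for d in robot.trace('collar',p)[:3]:
    m=d['pixels']; v,u=np.nonzero(m); print(d['score'],m.sum(),u.mean(),v.mean(),p['img'][m].mean(0))
go([.604,.132,.2])
E
```

```text
collar 0.79 [0.609 0.13  0.048] None
collar 0.64 [0.693 0.11  0.031] None
collar 0.61 [0.575 0.049 0.044] None
pred [254.27623428 173.25056993]
0.94 630 302.5761904761905 224.62698412698413 [ 53.1015873  110.4031746  111.94444444]
0.58 1319 256.70128885519335 176.53601213040182 [150.73843821 152.30477635 155.71796816]
t 3.23 pos [0.6036 0.1314 0.2267] rpy [ 3.141 -0.     2.178] q [ 0.09  0.52  1.25  0.    1.38 -0.52] F [ 0.1 -0.4 -0.6]
tool shift cm [0.03 0.07 2.67] closing axis [0.821 0.571 0.   ]
```

View pics/w1.png

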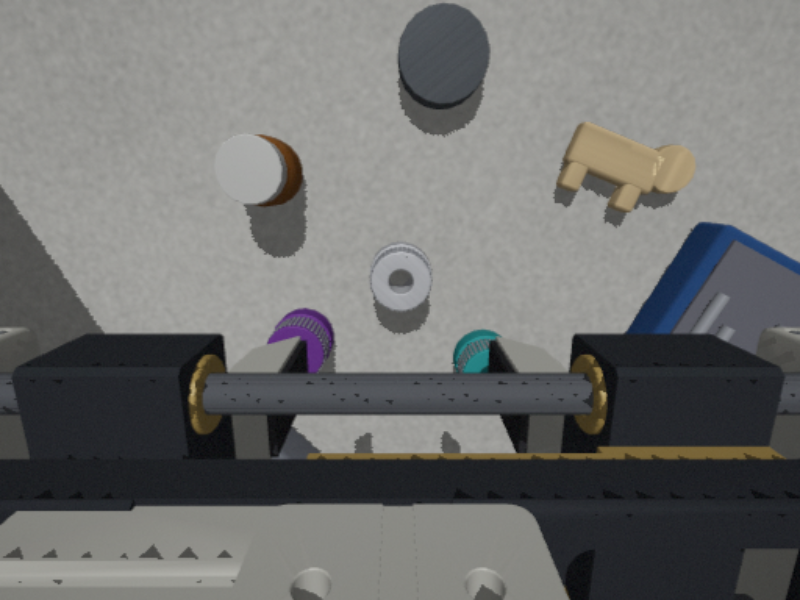

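The wrist view shows the bare collar at (400,279), the purple one at (300,335), teal (478,350), the jar (258,170), the tin (443,55) and the animal (630,165). The closing line is clear of them.

```bash
python3 - <<'E'
from h import *
s,pos,R=pose(); p=robot.read_camera('wrist')
g=cv2.cvtColor(p['img'],cv2.COLOR_RGB2GRAY)
c=g[150:215,225:290]
m=(c>165).astype(np.uint8)
cs,h=cv2.findContours(m,cv2.RETR_CCOMP,cv2.CHAIN_APPROX_NONE)
for k,q in enumerate(cs):
    if len(q)>15:
        e=cv2.fitEllipse(q); uv=np.array(e[0])+[225,150]; print(h[0][k][3],len(q),uv,np.round(e[1],1),np.round(wray(p,R,pos,uv,.046),4))
go([.604,.132,.022])
E
```

```text
-1 38 [253.19235992 184.6486702 ] [11.4 14.3] [0.6111 0.1196 0.046 ]
-1 81 [257.59425354 187.19269943] [37.9 49.8] [0.6173 0.12   0.046 ]
-1 43 [256.25928879 175.08195877] [37.  38.3] [0.6073 0.1316 0.046 ]
t 3.27 pos [0.6036 0.1313 0.2267] rpy [ 3.142 -0.     2.178] q [ 0.09  0.52  1.25  0.    1.38 -0.52] F [-0.2  0.5  0.8]
tool shift cm [ 0.03  0.07 20.47] closing axis [0.821 0.57  0.   ]
```

```bash
python3 - <<'E'
from h import *
s,pos,R=pose(); p=robot.read_camera('wrist')
g=cv2.cvtColor(p['img'],cv2.COLOR_RGB2GRAY)
g4=cv2.resize(g[165:192,242:271],None,fx=8,fy=8,interpolation=cv2.INTER_CUBIC)
m=(g4<130).astype(np.uint8)
cs,_=cv2.findContours(m,cv2.RETR_EXTERNAL,cv2.CHAIN_APPROX_NONE)
for q in cs:
    if len(q)>60: e=cv2.fitEllipse(q); uv=(np.array(e[0])+.5)/8-.5+[242,165]; X=wray(p,R,pos,uv,.046);print(uv,np.round(e[1],1)/8,np.round(X,4),'tool shift',100*R.T@(X-pos))
E
```

```text
[256.06910801 178.69711304] [13.85  16.725] [0.6097 0.1277 0.046 ] tool shift [-0.65028397  0.29388816 18.0723361 ]
```

Request:
apply_moves(motion="80 -0.5 0.3 2 0 0 0;80 0 0 4 0 0 0;80 0 0 4 0 0 0;80 0 0 3.5 0 0 0;80 0 0 0 0 0 0")

```text
time: 3.95
tool_pos: [0.607, 0.1288, 0.0891]
tool_rot: [-3.136, -0.003, 2.177]
contact_force: [0.4, 0.2, -0.4]
opening: 0.0732
grip_force: 0.0
```

```bash
python3 - <<'E'
from h import *
s,pos,R=pose(); p=robot.read_camera('wrist')
save('w2.png',cv2.resize(p['img'],(800,600)))
g=cv2.cvtColor(p['img'],cv2.COLOR_RGB2GRAY)
print(wproj(p,R,pos,[.608,.128,.046])); go([.608,.128,.022])
find('collar',p)
E
```

```text
[254.29699233 209.83171318]
t 4.0 pos [0.6085 0.1289 0.0913] rpy [-3.140e+00 -1.000e-03  2.177e+00] q [ 0.09  0.64  1.41  0.    1.09 -0.52] F [0.  0.  0.6]
tool shift cm [-0.05 -0.08  6.93] closing axis [ 0.822  0.57  -0.002]
collar 0.63 [0.593 0.047 0.035] None
collar 0.6 [0.69  0.103 0.022] None
collar 0.56 [0.608 0.134 0.046] None
```

View pics/w2.png

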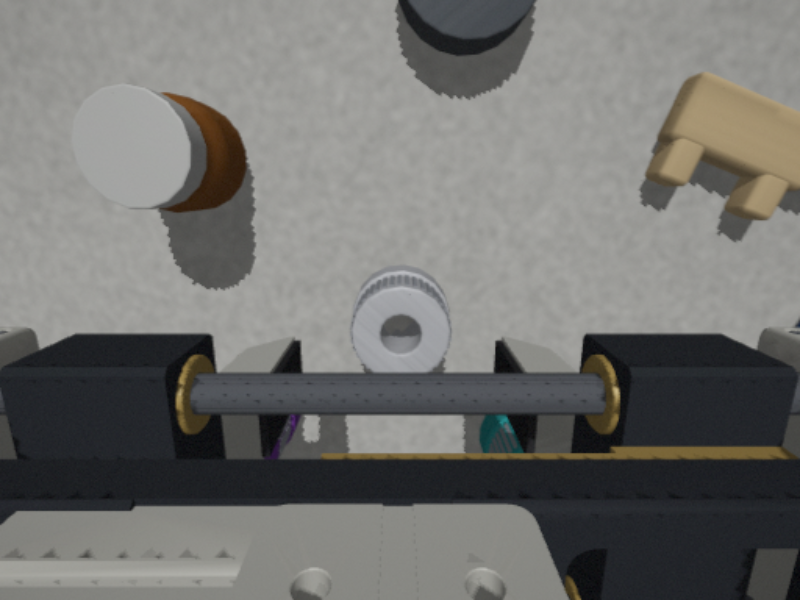

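The collar's hole is at (400,333), midway between the open fingers.

```bash
python3 - <<'E'
from h import *
s,pos,R=pose(); p=robot.read_camera('wrist')
X=wray(p,R,pos,(255.9,212.8),.046); print(X); go([X[0],X[1],.022])
E
```

```text
[0.61391419 0.12604047 0.046     ]
t 4.1 pos [0.61   0.1291 0.0936] rpy [3.139e+00 1.000e-03 2.177e+00] q [ 0.09  0.64  1.41  0.    1.09 -0.52] F [ 1.   1.1 -0.3]
tool shift cm [-0.46  0.13  7.16] closing axis [0.822 0.57  0.003]
```

Request:
apply_moves(motion="80 -0.3 0.1 1 0 0 0;80 0 0 3 0 0 0;80 0 0 2 0 0 0;80 0 0 0.9 0 0 0;80 0 0 0 0 0 0;80 0 0 0 0 0 0;30 0 0 0 0 0 0;30 0 0 0 0 0 0;30 0 0 0 0 0 0;30 0 0 0 0 0 0;30 0 0 0 0 0 0;30 0 0 0 0 0 0", force=50)

```text
time: 5.6
tool_pos: [0.6113, 0.127, 0.023]
tool_rot: [-3.141, -0.0, 2.177]
contact_force: [-2.9, -0.7, 5.2]
opening: 0.0469
grip_force: 50.0
```

```bash
python3 - <<'E'
from h import *
s=robot.observe();print(s['opening'],s['grip_force']); go([.594,-.15,.2])
E
```

```text
0.046932606925904265 50.00124033540487
t 5.6 pos [0.6113 0.127  0.023 ] rpy [-3.141 -0.     2.177] q [ 0.08  0.73  1.46 -0.    0.95 -0.52] F [-2.9 -0.7  5.2]
tool shift cm [-21.78 -17.2  -17.7 ] closing axis [ 0.822  0.57  -0.   ]
```

Request:
apply_moves(motion="30 0 0 -3 0 0 0;30 0 0 -5 0 0 0;30 0 0 -5 0 0 0;30 0 0 -5 0 0 0;30 -3.6 -2.14 0 0 0 0;30 -3.6 -2.14 0 0 0 0;30 -3.6 -2.14 0 0 0 0;30 -3.6 -2.14 0 0 0 0;30 -3.6 -2.14 0 0 0 0;30 -3.6 -2.14 0 0 0 0;30 -3.6 -2.14 0 0 0 0;30 -3.6 -2.14 0 0 0 0;30 0 0 0 0 0 0;30 0 0 0 0 0 0;30 0 0 0 0 0 0;30 0 0 0 0 0 0")

```text
time: 7.6
tool_pos: [0.6349, -0.2061, 0.2028]
tool_rot: [3.141, -0.0, 2.178]
contact_force: [0.2, -0.4, -2.1]
opening: 0.0471
grip_force: 50.0
```

```bash
python3 - <<'E'
from h import *
s,pos,R=pose(); p=robot.read_camera('wrist')
save('w3.png',cv2.resize(p['img'],(800,600))); np.save('w3.npy',p['img'])
for n in ('seat','pin_top'): find(n,p)
for X in ([.595,-.15,.118],[.595,-.15,.085],pos+[0,0,.023]): print(wproj(p,R,pos,X)*1.5625)
go([.595,-.15,.17])
E
```

```text
seat 0.87 [ 0.59  -0.141  0.06 ] None
pin_top 0.87 [ 0.59  -0.139  0.06 ] None
[394.5524746  177.28464943]
[394.81935949 178.22832712]
[395.63378802 385.93661526]
t 7.75 pos [ 0.6349 -0.2066  0.2029] rpy [3.141 0.    2.178] q [-0.43  0.63  1.12  0.    1.4  -1.04] F [-0.1  0.4 -2.4]
tool shift cm [ 6.92 -0.05  3.29] closing axis [0.821 0.57  0.   ]
```

View pics/w3.png

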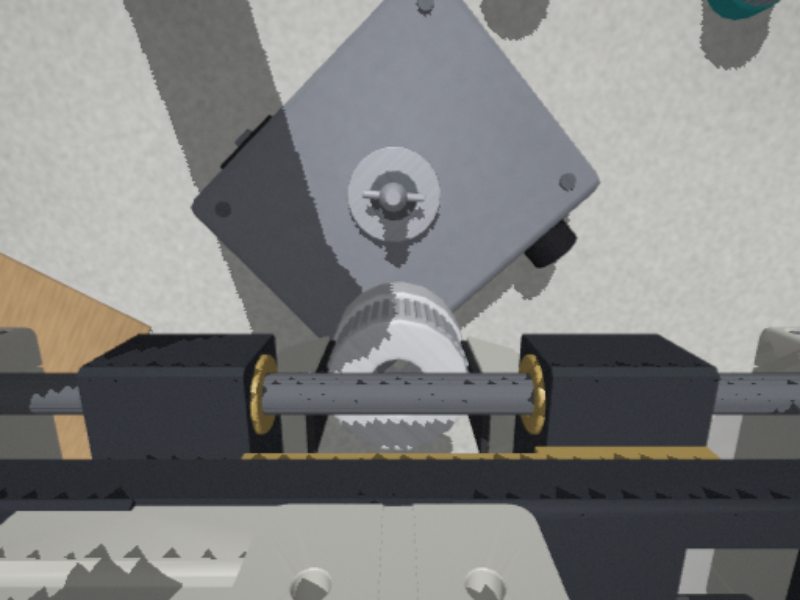

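The flange is at (394,195), the spindle tip is near (393,193), and the pin runs from (362,196) to (425,196), nearly along the tool's y. The held collar is upright, with its hole at about (400,384), partly hidden by the rod.

```bash
python3 - <<'E'
from h import *
s,pos,R=pose(); p=robot.read_camera('wrist'); print(p['fovy'],p['cx'],p['cy'])
k=1/1.5625
L=lambda uv,z: np.round(100*R.T@(wray(p,R,pos,np.array(uv)*k-.18,z)-pos),2)
print('flange',L((394,195),.069)); print('pin',L((362,196),.0825),L((425,196),.0825))
zt=pos[2]+.023
for uv in ((400,384),(372,372),(427,372),(330,372),(468,372)): print('collar top',uv,L(uv,zt))
# hole/top-face edges in raw image, sub-pixel
g=cv2.cvtColor(p['img'],cv2.COLOR_RGB2GRAY); print(g[226:240:3,205:306:2].tolist())
g8=cv2.resize(p['img'][85:245,200:312],None,fx=5,fy=5,interpolation=cv2.INTER_CUBIC); save('w4.png',cv2.resize(g8,(560,600) if 0 else (420,600)))
a=robot.read_camera('top'); save('t4.png',cv2.resize(a['img'][140:240,290:390],(600,600),interpolation=cv2.INTER_CUBIC))
i=np.hstack([cv2.imread('pics/w4.png'),cv2.resize(cv2.imread('pics/t4.png'),(380,600))]); cv2.imwrite('pics/w5.png',i)
print(proj(a,[.595,-.15,.069]))
E
```

```text
68.18455455871685 254.2670637758367 190.59746733710773
flange [ 5.88 -0.16 13.39]
pin [ 5.85 -2.11 12.04] [ 5.85  1.75 12.04]
collar top (400, 384) [ 0.08  0.14 -2.3 ]
collar top (372, 372) [ 0.51 -0.79 -2.3 ]
collar top (427, 372) [ 0.51  1.03 -2.3 ]
collar top (330, 372) [ 0.51 -2.17 -2.3 ]
collar top (468, 372) [ 0.51  2.38 -2.3 ]
[[101, 43, 23, 42, 96, 111, 115, 114, 114, 115, 112, 115, 116, 113, 112, 112, 190, 180, 144, 195, 196, 197, 195, 194, 195, 194, 194, 197, 196, 195, 195, 197, 198, 198, 197, 196, 197, 199, 201, 202, 201, 201, 198, 198, 189, 158, 94, 39, 42, 131, 175], [75, 28, 21, 77, 107, 113, 116, 113, 113, 112, 113, 194, 114, 196, 198, 190, 193, 193, 195, 194, 193, 186, 185, 183, 173, 157, 180, 183, 188, 192, 196, 196, 195, 197, 197, 198, 196, 197, 198, 200, 200, 201, 201, 200, 199, 191, 131, 30, 42, 65, 155], [23, 23, 51, 96, 112, 114, 113, 113, 114, 114, 144, 195, 197, 196, 197, 199, 195, 191, 186, 172, 92, 71, 69, 73, 110, 109, 108, 107, 100, 112, 171, 190, 195, 195, 197, 197, 197, 197, 197, 198, 199, 200, 200, 201, 200, 201, 161, 151, 42, 41, 85], [24, 19, 44, 105, 112, 110, 112, 143, 180, 112, 198, 197, 194, 195, 196, 196, 195, 182, 84, 71, 68, 72, 102, 97, 105, 110, 104, 99, 99, 100, 97, 102, 162, 192, 196, 195, 196, 198, 197, 198, 196, 197, 200, 201, 200, 201, 188, 49, 29, 41, 43], [51, 45, 55, 93, 96, 150, 144, 145, 143, 148, 148, 149, 148, 149, 146, 140, 135, 83, 81, 66, 70, 85, 85, 84, 83, 85, 85, 84, 85, 83, 84, 84, 86, 127, 145, 149, 148, 148, 148, 151, 149, 143, 148, 149, 152, 151, 147, 105, 38, 49, 53]]
[335. 184.]
```

View pics/w5.png

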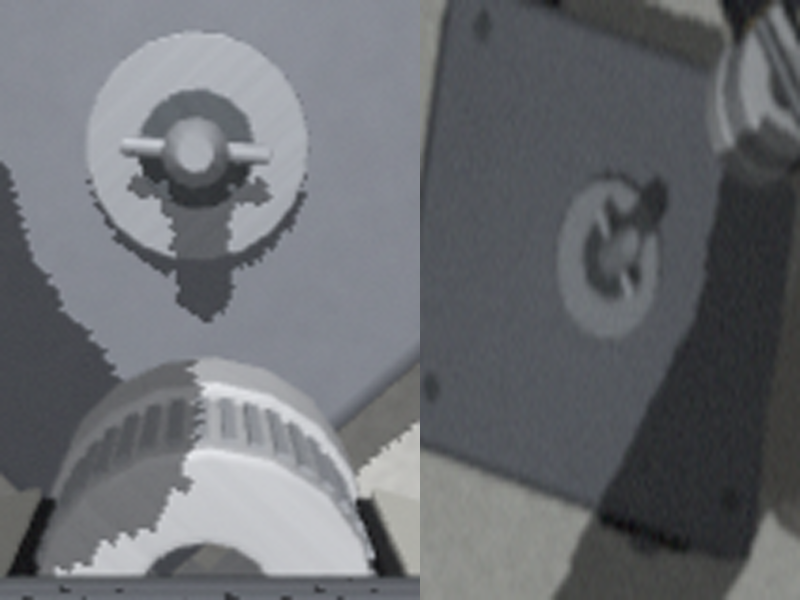

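Request:
apply_moves(motion="30 3 -0.15 0 0 0 0;30 2.95 -0.15 0 0 0 0;30 0 0 2 0 0 0;30 0 0 2 0 0 0;30 0 0 1 0 0 0;30 0 0 0 0 0 0;30 0 0 0 0 0 0;30 0 0 0.5 0 0 0;30 0 0 0.5 0 0 0;30 0 0 0 0 0 0;30 0 0 0 0 0 0")

```text
time: 9.22
tool_pos: [0.5984, -0.16, 0.1427]
tool_rot: [3.141, 0.0, 2.177]
contact_force: [-0.7, 0.1, -2.5]
opening: 0.0473
grip_force: 50.0
```

Request:
apply_moves(motion="30 0 0 0.3 0 0 0;30 0 0 0.3 0 0 0;30 0 0 0.3 0 0 0;30 0 0 0 0 0 0")

```text
time: 9.72
tool_pos: [0.5982, -0.1599, 0.1333]
tool_rot: [-3.141, -0.001, 2.177]
contact_force: [0.5, 0.3, -2.1]
opening: 0.047
grip_force: 50.0
```

Request:
apply_moves(motion="30 0 0 0.4 0 0 0;30 0 0 0.4 0 0 0;30 0 0 0.4 0 0 0;30 0 0 0.4 0 0 0;30 0 0 0.3 0 0 0;30 0 0 0 0 0 0")

```text
time: 10.48
tool_pos: [0.5982, -0.1599, 0.1144]
tool_rot: [-3.141, -0.001, 2.177]
contact_force: [0.1, 0.6, -1.6]
opening: 0.047
grip_force: 50.0
```

Request:
apply_moves(motion="30 0 0 0.3 0 0 0;30 0 0 0.3 0 0 0;30 0 0 0.3 0 0 0;30 0 0 0 0 0 0;30 0 0 0 0 0 0")

```text
time: 11.1
tool_pos: [0.5986, -0.1602, 0.1076]
tool_rot: [3.141, 0.002, 2.177]
contact_force: [-4.0, 0.6, 9.6]
opening: 0.0469
grip_force: 50.0
```

Request:
apply_moves(motion="30 0 0 0 0 0 0.07;30 0 0 0 0 0 0.07;30 0 0 0 0 0 0.07;30 0 0 0 0 0 0.07;30 0 0 0 0 0 0.07;30 0 0 0 0 0 0.07;30 0 0 0 0 0 0")

```text
time: 11.98
tool_pos: [0.5996, -0.1609, 0.1076]
tool_rot: [3.138, 0.003, 1.756]
contact_force: [-0.6, -1.2, 6.8]
opening: 0.0478
grip_force: 50.0
```

Request:
apply_moves(motion="30 0 0 0 0 0 0.07;30 0 0 0 0 0 0.07;30 0 0 0 0 0 0.07;30 0 0 0 0 0 0.07;30 0 0 0 0 0 0.07;30 0 0 0 0 0 0.07;30 0 0 0 0 0 0")

```text
time: 12.85
tool_pos: [0.5983, -0.16, 0.1056]
tool_rot: [-3.141, -0.0, 1.337]
contact_force: [0.9, 0.2, -2.1]
opening: 0.0472
grip_force: 50.0
```

```bash
python3 -c "
from h import *
go([.598,-.16,.108]);print(robot.observe()['torque'])"
```

```text
t 12.85 pos [ 0.5983 -0.16    0.1056] rpy [-3.141 -0.     1.337] q [-0.38  0.62  1.41  0.    1.11 -0.15] F [ 0.9  0.2 -2.1]
tool shift cm [-0.01 -0.03 -0.24] closing axis [ 0.973 -0.231 -0.   ]
[-0.10971608  0.12129973 -0.01433112]
```

Request:
apply_moves(motion="30 0 0 0.3 0 0 0;30 0 0 0.3 0 0 0;30 0 0 0.2 0 0 0;30 0 0 0 0 0 0;30 0 0 0 0 0 0")

```text
time: 13.48
tool_pos: [0.5983, -0.16, 0.098]
tool_rot: [3.142, -0.0, 1.337]
contact_force: [-1.8, 1.2, 2.1]
opening: 0.0474
grip_force: 50.0
```

Engaged down to the spring plate. Now I press it home.

Request:
apply_moves(motion="30 0 0 0.3 0 0 0;30 0 0 0.3 0 0 0;30 0 0 0.3 0 0 0;30 0 0 0.2 0 0 0;30 0 0 0 0 0 0;30 0 0 0 0 0 0;30 0 0 0 0 0 0", force=55)

```text
time: 14.35
tool_pos: [0.5985, -0.16, 0.0918]
tool_rot: [3.139, 0.001, 1.337]
contact_force: [-12.6, 3.9, 33.4]
opening: 0.0473
grip_force: 55.0
```

```bash
python3 -c "
from h import *
go([.598,-.16,.092]);print(robot.observe()['torque'])
b=robot.read_camera('side'); a=robot.read_camera('top')
save('f.png',np.hstack([cv2.resize(b['img'][125:205,215:305],(450,400)),cv2.resize(a['img'][150:220,300:370],(350,400))]))"
```

```text
t 14.35 pos [ 0.5985 -0.16    0.0918] rpy [3.139e+00 1.000e-03 1.337e+00] q [-0.38  0.64  1.42 -0.    1.08 -0.15] F [-12.6   3.9  33.4]
tool shift cm [-0.01 -0.05 -0.02] closing axis [ 0.973 -0.231  0.003]
[ 0.89718921  2.79597253 -0.0032582 ]
```

View pics/f.png

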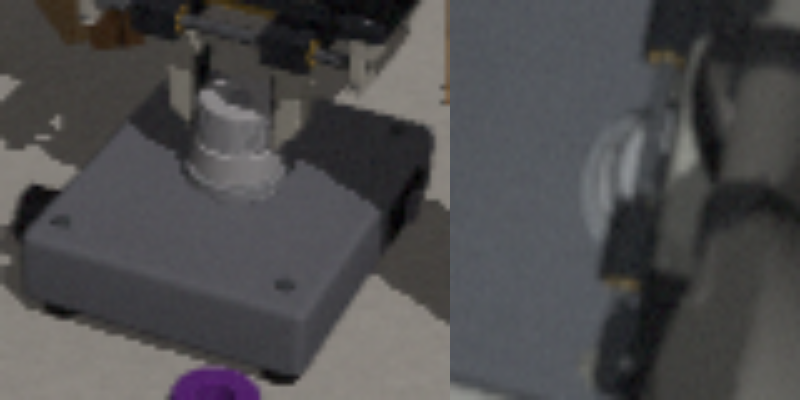

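The collar's foot sits on the flange at (237,180). The height (0.0918) and force (33 N, against an 11 N spring) agree that it is home.

```bash
python3 -c "
from cell import robot
print(robot.hand_in())"
```

```text
the job is handed in; nothing more can be done
None
```

I handed the job in at about 14 s with the bare metal collar on the spindle, its keyway over the pin, pressed home on the flange at about 33 N and still gripped at 55 N; the jar, tin and animal were not touched, and the hand-in returned no verdict.

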